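Clamp a reagent bottle with a fold-out crank

ROBOT

A 6-joint arm with a two-finger parallel gripper is mounted at the origin on the work surface. World frame = base frame: x ahead of the robot, y to its left, z up, the work surface at z = 0. Lengths are in mm, angles in rad, forces in N, time in s.
With the tool pointing down it reaches from about 325 to 875 mm from the base axis. Payload 4.4 kg.
Tool frame: the origin (TCP) lies between the finger pads; the fingertips stand 19 mm ahead of it and the grasp point (between the pads) is the TCP; z points along the fingers, y is the direction in which the jaws open and shut (so a half turn about z gives the same grasp; the last joint's range is limited). The gripper opens to 85 mm and grips with 20 to 120 N. Pads are 22 mm wide; open, the fingers measure 114 mm over their backs; the gripper's body (76 mm by 85 mm) begins 54 mm behind the grasp point. The pads swing forward as they close: fully open they stand 13 mm farther back than shut.
Start: joints at [-1.349, 0.207, 1.542, -0, 1.393, -0.15], TCP at [208.881, -535.72, 250.282] pointing down, gripper open.
Joint ranges: [-2.73, 2.73], [-0.86, 2.22], [0.23, 2.46], [-1.11, 4.25], [0.08, 2.63], [-2.82, 2.82]. Speed limits (rad/s): [2.79, 2.79, 3.14, 3.14, 3.14, 3.14].

INTERFACE

Orientations are given as a rotation vector (axis times angle).
In Python, from station import r, jaws, planner, eyes, finder gives the robot as it stands. Calls block until the motion is done:
- r.move_pose(position, orientation): joint-space move of the TCP to a pose.
- r.move_straight(position, ori=None, rate=150, guard=None): straight line of the TCP; ori=None keeps the orientation; rate is the mean speed in mm/s. With guard (N) it stops when the force on the tool has changed by that much, and returns True; else False.
- r.goto_joints(angles): joint-space move.
- jaws.gripper_to(opening, newtons=None): finger opening in mm; newtons is the grip in N (None keeps the last); returns when the fingers have stopped.
- r.hold(seconds).
- planner.ik(position, orientation): joint angles nearest the present ones, or None.
- r.sense(): the state.
- eyes.read_camera(name): name is "scene" or "top" or "wrist"; returns a dict with "image" (384x512x3 uint8, red, green, blue), "mtx" (3x3 intrinsics, pixels), "k1" (the pictures are not rectified: a ray, as slopes to the right and down, at radius r is drawn at 1 + k1 r^2 times it, then the intrinsics apply), "R" (3x3) and "t" (3): a world point X has camera coordinates R X + t; the wrist camera has in their place "hand_eye" (4x4, takes a point from camera to tool coordinates, whose origin is the TCP and whose axes are the flange's). Camera axes: x right, y down, z forward; pixel columns grow to the right and rows downward; lengths in mm; the calibration is good to about 2 mm. A picture is of the moment at which its call begins: read the wrist's pose just before it. There is no depth.
A pose or a line that the arm cannot do raises r.IKError and nothing moves.
- r.close_job(): hands the job in, once; it reports no verdict.
Trained networks look in a picture, given as the dict that the camera call returned (one of the last four; its "shot" number tells which), for a name from the list of things; names that differ only in an ending like _2 or _b are one class to them, and where a whole thing is asked for, a point or a joint stands for the part that bears it (a point fixed in the world has none). Each returns a list of dicts, best first, with "conf" (0 to 1); they miss things now and then, are a little off and sometimes report something else, mostly with a low value. They report only what shows in the picture. A call takes as long as a camera call. They do not tell look-alikes from the thing itself.
- finder.search_frame(picture, name): "extent" ([left, top, right, bottom] in pixels, round what is visible of it).
- finder.cut_out(picture, name): "region" (384x512 bool, what is visible of it) and "extent" ([left, top, right, bottom] in pixels, round what is visible of it).
The state is a dict: "clock": time; "joints": joint angles; "joint_velocities": joint speeds; "joint_torque": joint torques, N m; "eef_pos": TCP position; "tool_rot": TCP orientation; "wrist_force": force on the tool from outside, world axes, zero at the start; "ft_torque": the same for the moment, N m; "grip_width": finger opening in mm.
Only numpy, scipy, OpenCV 4.12 (cv2) and the standard library are available. Lean on these libraries where they do the work, as an engineer would, in place of code of your own. Each camera call takes 0.05 s, during which the arm holds its last target.

TASK

Lift the folded-down handle of the bottle clamp's crank until it stands straight up, then turn the crank clockwise (seen from above) by that handle until the jaw has slid the amber glass bottle against the V stop and holds it snugly, with about 20 N of squeeze and never as much as 50 N. Leave the handle standing up, and do not touch the bottle or disturb the other things on the bench.

Things in the scene. Friction and masses are not known exactly. Their poses are not given: they have to be found in the camera images.
- crank (a joint): Angle of the crank in rad: 0 at the start, growing clockwise seen from above, to 4.6 at most. It drives the jaw to the bottle 14 mm per rad. Its drag is about 0.5 N m at all times (7 N on the handle, 70 mm from the axis), so it stays where it is left; each 10 N of squeeze on the bottle adds 0.14 N m (2 N on the handle). It takes some 1.7 to 3.0 rad until the bottle is seated.
- turret: Round cream housing under the crank, 38 mm radius, its top 62 mm over the table; origin at its underside on the crank axis (12 mm over the table). Its x axis gives the starting direction of the crank arm. Above it a steel hub (12 mm radius) and, 84 to 92 mm over the table, a steel arm 16 mm wide reaching to 82 mm from the axis.
- handle (a joint): Fold angle of the handle in rad: 0 when flat along the top of the arm, pointing in to the crank axis; pi/2 standing straight up; stopped at 1.6. Stiff (0.12 N m, about 2.5 N at the grip), stays where it is left. Black round handle, 18 mm diameter, free end 62 mm from its pivot, best gripped 46 mm from the pivot, across the arm; being round it can turn between the fingers.
- crank_axis (a point): Point on the vertical crank axis at the height of the handle's pivot (103 mm over the table).
- handle_pivot (a point): Centre of the handle's pivot pin, which lies level across the arm, 70 mm from the crank axis, 103 mm over the table; goes round with the crank. Two steel cheeks (30 mm over both, 22 mm along the arm, up to 9 mm above the pin) flank it.
- handle_tip (a point): Centre of the handle's free end, 62 mm from the pivot.
- bed: Dark steel bed plate of the clamp, 120 x 350 x 12 mm, fixed to the table. Origin on the underside straight below the crank axis; its y axis points from the crank to the bottle and the V stop (the jaw's direction of travel), its z axis up. The plate runs from y = -70 to y = 280 mm.
- pad: Black rubber pressure pad, 60 mm wide and 36 mm high, on the cream sliding jaw. Origin at the centre of its face towards the bottle, 44 mm over the table, 106 mm from the crank axis at the start. It is sprung: it yields 1 mm for each 4 N against the jaw, at most 12.5 mm.
- bottle: Amber glass bottle, black cap, 64 mm diameter, 135 mm tall, about 0.35 kg, loose on the bed between pad and V stop. Origin at the centre of its underside. The fixed V stop beyond it (two steel faces, 55 mm high) is set differently each time: a seated bottle stands 162 to 180 mm from the crank axis. Where the squeeze begins is to be felt at the handle.
- amber_tall: Bystander: larger amber bottle, 72 mm diameter, 170 mm tall, beyond the V stop. Origin at the centre of its underside.
- amber_small: Bystander: small amber bottle, 48 mm diameter, 100 mm tall, beside the bed on its far side. Origin at the centre of its underside.
- white_jar: Bystander: white plastic jar, 70 mm diameter, 85 mm tall. Origin at the centre of its underside.
- beaker: Bystander: glass beaker, 70 mm diameter, 90 mm tall. Origin at the centre of its underside.
- spatula: Bystander: spatula, 170 mm long, lying flat. Origin at the centre of its underside.
- spare_collar: Bystander: black plastic ring, 40 mm diameter, 12 mm high, on the table beside the bed on its near side. Origin at the centre of its underside.
- label_tray: Bystander: grey open tray, 160 x 110 x 35 mm. Origin at the centre of its underside.
Not all that is in view belongs to the job. What is shaped like the bottle but blue or green is not meant.

How it is judged (in metres and radians):
On the way, in this order (a step that is already met when the one before it is completed fails the run):
1. the handle is unfolded upright (value of joint handle above 1.35 rad), for 0.2 s.
2. the pad squeezes the bottle (contact force between pad and bottle above 8 N), for 0.2 s.
At the end, for the whole second after the job is handed in: The bottle stands upright (within 0.08 rad), held against the V stop (within 8 mm of the bed's centre line), squeezed by the pad with 8 to 40 N, crank and bottle at rest; the handle is still unfolded (over 1.3 rad) (contact force between pad and bottle between 8 and 40 N and x of bottle in the frame of bed between -0.008 and 0.008 m and angle between bottle's own z axis and vertical below 0.08 rad and value of joint handle above 1.3 rad and velocity of joint crank between -0.05 and 0.05 rad/s and linear speed of bottle below 0.01 m/s); the robot touches nothing.
It fails at once if the bottle is squeezed with 50 N or more (contact force between pad and bottle above 50 N).
It fails at once if the crank is turned with the handle not unfolded (value of joint crank above 0.4 rad and value of joint handle below 1.1 rad).
It fails at once if the bottle is tipped (angle between bottle's own z axis and vertical above 0.35 rad).
It fails at once if the robot touches the bottle (contact force between any of the fingers, the arm and bottle above 1 N).
It fails at once if something else on the bench is disturbed (distance of any of amber_tall, amber_small, white_jar, beaker, spatula, spare_collar, label_tray from where it was at the start of the episode above 0.03 m).
It also fails if it takes over 70 s, if anything falls off the work surface, if the arm or the gripper's body presses on something with over 40 N, if the wrist force passes 120 N, or if a joint passes its speed limit or range.

## Working session

There is one attempt and no reset: what is moved stays moved. The work goes in short steps, each a Python script; the robot and the scene stay as the last script left them, time stands still between calls to the robot, and variables do not carry over. Pictures are saved under pics/ and viewed, and the job is handed in when it is done.

```bash
ls; mkdir -p pics; python3 - <<'E'
from station import r, jaws, planner, eyes, finder
import cv2
s=r.sense(); print(s)
for n in ("scene","top","wrist"):
    p=eyes.read_camera(n)
    cv2.imwrite(f"pics/a_{n}.png",p["image"][:,:,::-1])
    print(n,{k:v for k,v in p.items() if k!="image"})
    for nm in ("turret","handle","crank","pad","bottle","bed","handle_pivot","handle_tip"):
        try: print(nm,[(d["extent"],round(d["conf"],2)) for d in finder.search_frame(p,nm)][:3])
        except Exception as e: print(nm,e)
E
```

```text
pics
{'clock': 0.0, 'joints': array([-1.34949987e+00,  2.07439216e-01,  1.54299204e+00, -7.46736043e-06,
        1.39349067e+00, -1.50503445e-01]), 'joint_velocities': array([-0.00094882,  0.00013124, -0.00028307,  0.00038875,  0.00062917,
        0.00130643]), 'joint_torque': array([-1.53309566e-04, -3.83036077e+01, -2.91595495e+01, -3.34906472e-04,
        1.04908337e-02, -1.65220985e-05]), 'eef_pos': array([ 208.71729078, -534.9999741 ,  249.09673748]), 'tool_rot': array([-3.08517614e+00, -5.80235720e-01,  1.40914335e-04]), 'wrist_force': array([ 0.36018512, -0.33432229,  0.00927875]), 'ft_torque': array([0.0175507 , 0.02177304, 0.0200921 ]), 'grip_width': 85.28229452405397}
scene {'mtx': array([[356.8928047 ,   0.        , 248.28366696],
       [  0.        , 356.8928047 , 194.5469297 ],
       [  0.        ,   0.        ,   1.        ]]), 'k1': -0.0698561747566773, 'R': array([[ 0.02533765,  0.99949389,  0.01923459],
       [ 0.70499855, -0.00422404, -0.70919616],
       [-0.70875598,  0.03152972, -0.70474877]]), 't': array([ -58.87035179, -333.25082075, 1674.47121004]), 'shot':
[... 1374 characters left out ...]
, 200.5], 0.58), ([253.8, 224.5, 268.3, 238.5], 0.36)]
wrist {'mtx': array([[314.73516992,   0.        , 252.55075969],
       [  0.        , 314.73516992, 194.63603821],
       [  0.        ,   0.        ,   1.        ]]), 'k1': -0.010622259564392656, 'hand_eye': array([[-1.70267443e-04, -9.59474442e-01, -2.81795611e-01,
         7.12041437e+01],
       [ 9.99999923e-01, -2.62785831e-04,  2.90525670e-04,
        -9.20086624e-01],
       [-3.52803848e-04, -2.81795539e-01,  9.59474413e-01,
        -1.24574693e+02],
       [ 0.00000000e+00,  0.00000000e+00,  0.00000000e+00,
         1.00000000e+00]]), 'shot': 3}
turret []
handle []
crank []
pad []
bottle []
bed []
handle_pivot []
handle_tip []
```

```bash
python3 - <<'E'
import cv2
a=cv2.imread("pics/a_top.png"); cv2.imwrite("pics/b_top.png",cv2.resize(a[110:290,180:450],None,fx=2.9,fy=2.9,interpolation=cv2.INTER_CUBIC))
a=cv2.imread("pics/a_scene.png"); cv2.imwrite("pics/b_scene.png",cv2.resize(a[130:270,140:300],None,fx=4.2,fy=4.2,interpolation=cv2.INTER_CUBIC))
E
```

```text
(no output)
```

View pics/b_top.png

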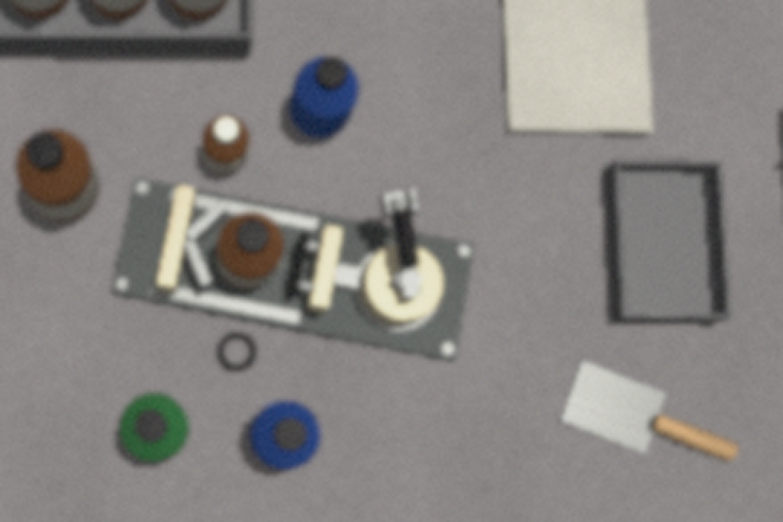

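View pics/b_scene.png

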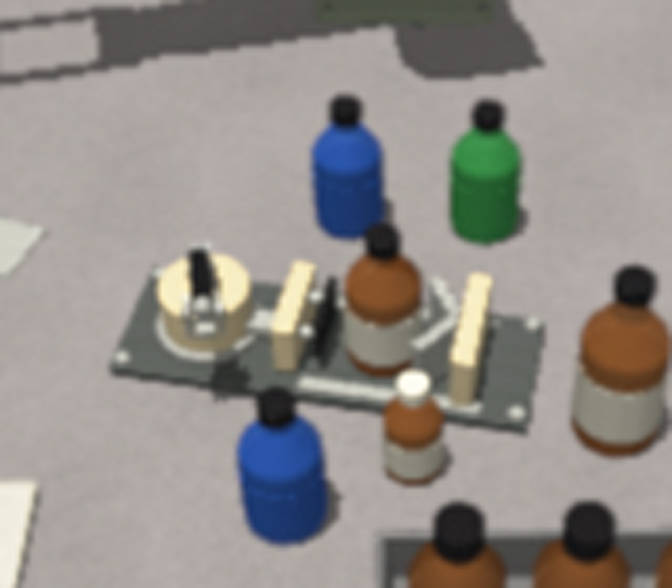

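View pics/a_top.png

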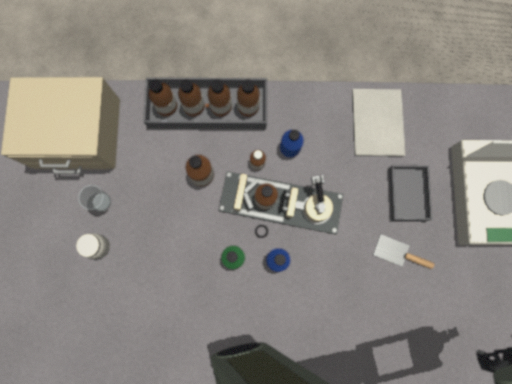

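The top view shows the clamp's turret at about (319,208). The arm points up in the image (away from the robot) with its pivot near (318,181), and the amber bottle is at about (266,196). Next I'll triangulate the clamp and take a close-up with the wrist camera.

```bash
cat > h.py <<'E'
import numpy as np, cv2
from scipy.spatial.transform import Rotation as Ro
from station import r, jaws, planner, eyes, finder
def campose(p,s=None):
    if "R" in p: return p["R"],np.array(p["t"])
    T=np.eye(4);T[:3,:3]=Ro.from_rotvec(s["tool_rot"]).as_matrix();T[:3,3]=s["eef_pos"]
    M=np.linalg.inv(T@p["hand_eye"]); return M[:3,:3],M[:3,3]
def slopes(p,uv):
    K=p["mtx"];d=np.array([(uv[0]-K[0,2])/K[0,0],(uv[1]-K[1,2])/K[1,1]]);q=d.copy()
    for _ in range(20): q=d/(1+p["k1"]*(q@q))
    return q
def onplane(p,uv,z,s=None):
    R,t=campose(p,s);q=slopes(p,uv);d=R.T@np.array([q[0],q[1],1]);c=-R.T@t
    return c+d*(z-c[2])/d[2]
def proj(p,X,s=None):
    R,t=campose(p,s);c=R@np.array(X,float)+t;q=c[:2]/c[2];q=q*(1+p["k1"]*(q@q))
    return p["mtx"][:2,:2]@q+p["mtx"][:2,2]
def down(a):  # tool pointing down, tool y (jaws) along world direction angle a
    y=np.array([np.cos(a),np.sin(a),0]);z=np.array([0,0,-1.]);x=np.cross(y,z)
    return Ro.from_matrix(np.c_[x,y,z]).as_rotvec()
def save(n,im,f=1): cv2.imwrite(n,cv2.resize(im[:,:,::-1],None,fx=f,fy=f,interpolation=cv2.INTER_CUBIC))
E
python3 - <<'E'
from h import *
p=eyes.read_camera("top")
print(proj(p,onplane(p,(319,208),62)))
f=lambda u,v:(180+u/2.9,110+v/2.9)
for n,c,z in (("turret",(404,285),62),("pivot",(401,203),103),("tip",(405,262),103),("bottlecap",(252,237),135),
  ("c1",(143,188),12),("c2",(464,251),12),("c3",(447,349),12),("c4",(122,285),12)):
    print(n,onplane(p,f(*c),z).round(1))
s=r.sense();print(down(0),s["tool_rot"])
E
```

```text
[319. 208.]
turret [ 546.9 -167.2   62. ]
pivot [ 618.8 -159.3  103. ]
tip [ 563.  -161.9  103. ]
bottlecap [579.9 -18.6 135. ]
c1 [650.6  87.4  12. ]
c2 [ 588.4 -236.6   12. ]
c3 [ 489.7 -217.    12. ]
c4 [551.3 106.8  12. ]
[2.22144147 2.22144147 0.        ] [-3.08746089e+00 -5.80626391e-01  1.68834771e-05]
```

```bash
python3 - <<'E'
from h import *
for a in (np.pi/2,-np.pi/2):
  for P in ((580,-165,260),(580,-165,103),(620,-160,149),(550,-235,149),(480,-165,149)):
    q=planner.ik(P,down(a)); print(a,P,None if q is None else np.round(q,2))
a=-np.pi/2
r.move_pose((560,-160,330),down(a))
s=r.sense();p=eyes.read_camera("wrist");save("pics/w1.png",p["image"],1.5)
print(s["eef_pos"],s["clock"])
for nm in ("turret","handle","crank","handle_pivot","handle_tip","pad","bottle"):
    print(nm,[(d["extent"],round(d["conf"],2)) for d in finder.search_frame(p,nm)][:3])
c=finder.cut_out(p,"handle");
for d in c: print(d["conf"],d["region"].sum(),cv2.minAreaRect(np.argwhere(d["region"])[:,::-1].astype(np.float32)))
E
```

```text
1.5707963267948966 (580, -165, 260) [-0.42  0.26  1.46  0.    1.43 -1.99]
1.5707963267948966 (580, -165, 103) [-0.42  0.42  1.59  0.    1.13 -1.99]
1.5707963267948966 (620, -160, 149) [-0.39  0.43  1.46  0.    1.24 -1.96]
1.5707963267948966 (550, -235, 149) [-0.55  0.35  1.58  0.    1.21 -2.12]
1.5707963267948966 (480, -165, 149) [-0.5   0.17  1.8   0.    1.16 -2.07]
-1.5707963267948966 (580, -165, 260) [-0.42  0.26  1.46 -0.    1.43  1.15]
-1.5707963267948966 (580, -165, 103) [-0.42  0.42  1.59 -0.    1.13  1.15]
-1.5707963267948966 (620, -160, 149) [-0.39  0.43  1.46 -0.    1.24  1.18]
-1.5707963267948966 (550, -235, 149) [-0.55  0.35  1.58 -0.    1.21  1.02]
-1.5707963267948966 (480, -165, 149) [-0.5   0.17  1.8  -0.    1.16  1.07]
[ 559.67251996 -160.83433026  329.71684341] 3.2833
turret []
handle [([234.4, 110.4, 262.7, 170.4], 0.88)]
crank [([232.0, 101.7, 267.3, 189.2], 0.69)]
handle_pivot [([234.3, 99.5, 265.0, 189.9], 0.78), ([236.6, 109.6, 261.4, 173.0], 0.19)]
handle_tip [([240.9, 108.8, 261.1, 171.2], 0.8), ([135.4, 190.9, 163.5, 217.7], 0.18)]
pad [([174.0, 125.4, 193.1, 179.4], 0.71), ([226.9, 100.2, 287.1, 194.4], 0.71)]
bottle [([154.5, 2.8, 222.1, 39.5], 0.68), ([153.8, 236.4, 204.4, 314.3], 0.64), ([94.1, 116.6, 171.5, 175.5], 0.6)]
0.63 968 ((251.71340942382812, 139.27891540527344), (61.522216796875, 16.892213821411133), 82.64761352539062)
```

View pics/w1.png

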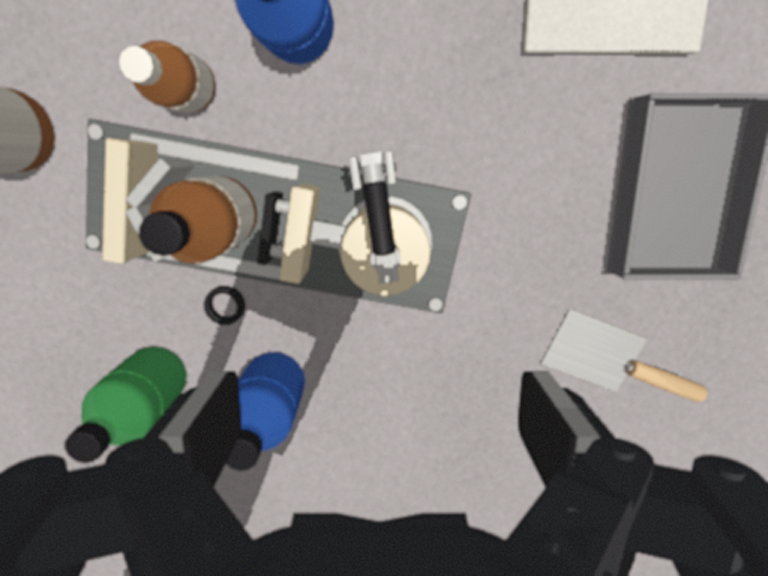

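The wrist view shows the cheeks and pivot near (375,168)/1.5 and the black handle running down to its tip at about (384,252)/1.5, over the turret. Bed screws are at (95,131), (460,202), (435,305) and (93,241), each /1.5.

```bash
python3 - <<'E'
from h import *
s=r.sense();p=eyes.read_camera("wrist")
g=lambda u,v,z:onplane(p,(u/1.5,v/1.5),z,s)
S=[g(u,v,13)[:2] for u,v in ((95,131),(460,202),(435,305),(93,241))]; print(np.round(S,1))
y=(S[0]-S[1]+S[3]-S[2]);y/=np.linalg.norm(y); mid=(S[1]+S[2])/2
print("y",y,np.degrees(np.arctan2(y[1],y[0])),"axis",mid+58*y)
pv=g(375,168,103)[:2];tip=g(383.5,251,107)[:2];tur=g(386,248,62)[:2]
print(pv,tip,tur,np.linalg.norm(pv-tip),"dir",(pv-tip)/np.linalg.norm(pv-tip))
im=p["image"][90:200,215:305];save("pics/w2.png",im,6)
# fit model overlay
E
```

```text
[[ 650.7   92.9]
 [ 587.8 -234.7]
 [ 487.8 -214.8]
 [ 551.7  111.4]]
y [0.19046453 0.98169408] 79.02010522331564 axis [ 548.83036251 -167.79988765]
[ 620.77395754 -156.89269054] [ 560.73752257 -163.11402828] [ 554.23223675 -165.68146996] 60.357920498093456 dir [0.99467368 0.10307409]
```

View pics/w2.png

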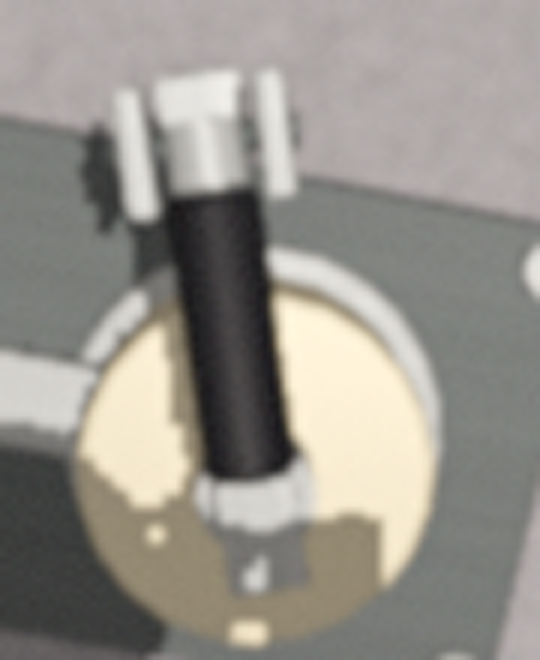

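```bash
python3 - <<'E'
from h import *
s=r.sense();p=eyes.read_camera("wrist")
f=lambda u,v,z:onplane(p,(215+u/6,90+v/6),z,s)[:2]
a,b=f(217,210,104),f(249,462,104); d=(a-b)/np.linalg.norm(a-b); print(a,b,d,np.arctan2(d[1],d[0]))
im=cv2.resize(p["image"][90:200,215:305],None,fx=6,fy=6,interpolation=cv2.INTER_CUBIC).copy()
for ax,th,col in (((550.3,-166.3),.103,(255,0,0)),((549,-167.5),.103,(0,255,0))):
    A=np.array([*ax,0]);d=np.array([np.cos(th),np.sin(th),0]);n=np.array([-d[1],d[0],0])
    P=lambda X:tuple(((proj(p,X,s)-[215,90])*6).astype(int))
    Z=lambda z:np.array([0,0,z])
    for i in range(72):
        t=i*2*np.pi/72; cv2.circle(im,P(A+38*np.array([np.cos(t),np.sin(t),0])+Z(62)),2,col,-1)
        t=i*2*np.pi/72; cv2.circle(im,P(A+12*np.array([np.cos(t),np.sin(t),0])+Z(84)),1,col,-1)
    for sg in (-1,1):
        cv2.line(im,P(A+60*d+sg*9*n+Z(103)),P(A+8*d+sg*9*n+Z(103)),col,1)
        cv2.line(im,P(A+59*d+sg*15*n+Z(112)),P(A+81*d+sg*15*n+Z(112)),col,1)
    cv2.circle(im,P(A+82*d+Z(92)),3,col,-1);
save("pics/w3.png",im)
E
```

```text
[ 607.09302041 -158.08363272] [ 560.5376808  -164.04159445] [0.99191032 0.12694062] 0.1272840353461913
```

View pics/w3.png

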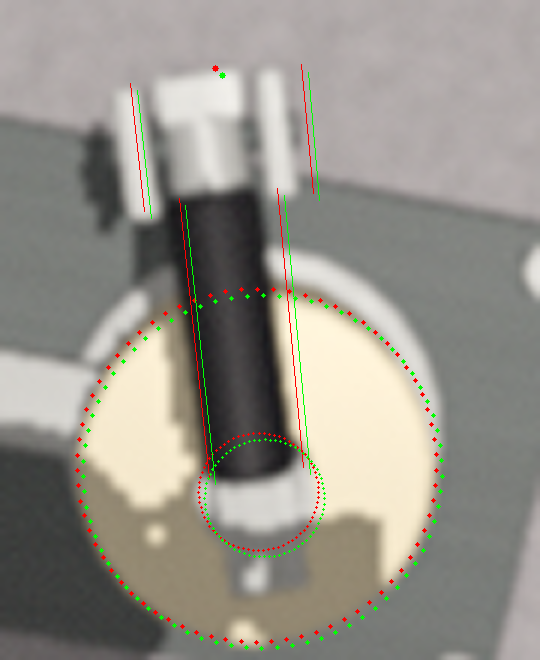

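```bash
cat >> h.py <<'E'
AX=np.array([550.5,-165.2,0]);TH=.125
D=lambda t:np.array([np.cos(t),np.sin(t),0])
Z=lambda z:np.array([0,0,z])
E
python3 - <<'E'
from h import *
o=down(TH-np.pi/2); G=AX+24*D(TH)
jaws.gripper_to(50,20)
r.move_pose(G+Z(190),o)
print(r.move_straight(G+Z(103),rate=60,guard=6)); s=r.sense();print(s["eef_pos"],s["wrist_force"],s["clock"])
p=eyes.read_camera("wrist");save("pics/w4.png",p["image"],1.5)
E
```

```text
False
[ 574.70140093 -162.40041979  103.58878609] [ 0.00995813 -0.63293055  0.48048416] 6.4917
```

View pics/w4.png

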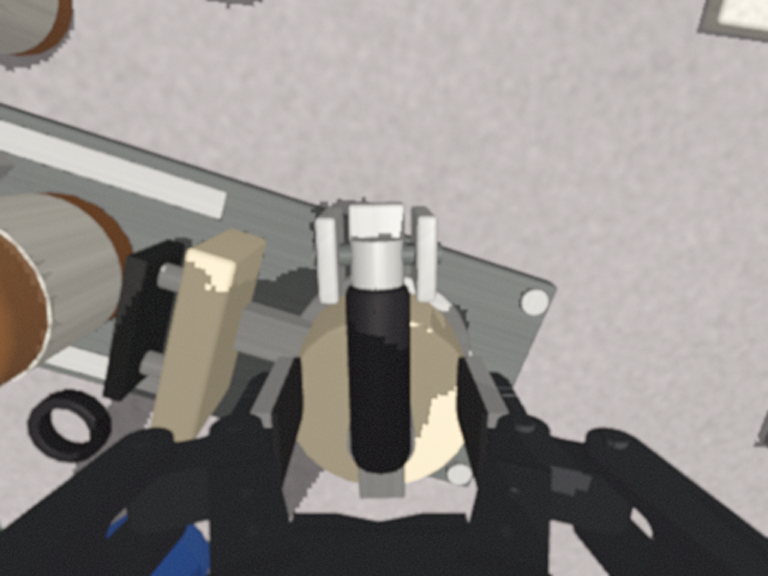

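The handle is centred between the fingers at x≈379, and the pivot pin sits at about (376,253)/1.5. I'll check the pivot position, then grip and lift.

```bash
python3 - <<'E'
from h import *
s=r.sense();p=eyes.read_camera("wrist")
pv=onplane(p,(377/1.5,253/1.5),103,s);tip=onplane(p,(380/1.5,470/1.5),103,s)
print(pv,np.linalg.norm(pv-s["eef_pos"]),tip,AX+70*D(TH))
jaws.gripper_to(10,25); s=r.sense();print(s["grip_width"],s["wrist_force"],s["eef_pos"])
E
```

```text
[ 619.37806233 -155.48343744  103.        ] 45.220504171984096 [ 551.36404413 -164.88423363  103.        ] [ 619.95383671 -156.47276866    0.        ]
17.214640219072162 [ 0.27380985 -0.93025782  0.89106646] [ 574.41069997 -162.45562714  103.1863919 ]
```

```bash
python3 - <<'E'
from h import *
PV=np.array([619.7,-156.1,103]);L=46
for f in np.arange(.15,1.53,.1375):
    X=PV-L*np.cos(f)*D(TH)+Z(L*np.sin(f))
    st=r.move_straight(X,rate=50,guard=35); s=r.sense()
    print(round(f,2),(s["eef_pos"]-X).round(1),s["wrist_force"].round(1),s["ft_torque"].round(2),round(s["grip_width"],1),s["clock"].round(1))
    if st: break
p=eyes.read_camera("wrist");save("pics/w5.png",p["image"],1.5)
p=eyes.read_camera("scene");save("pics/s5.png",p["image"][150:250,150:260],6)
E
```

```text
Traceback (most recent call last):
AttributeError: 'float' object has no attribute 'round'
```

```bash
python3 - <<'E'
from h import *
PV=np.array([619.7,-156.1,103]);L=46
for f in np.arange(.2875,1.53,.1375):
    X=PV-L*np.cos(f)*D(TH)+Z(L*np.sin(f))
    st=r.move_straight(X,rate=50,guard=35); s=r.sense()
    print(round(f,2),(s["eef_pos"]-X).round(1),s["wrist_force"].round(1),s["ft_torque"].round(2),round(s["grip_width"],1),round(s["clock"],1))
    if st: break
p=eyes.read_camera("wrist");save("pics/w5.png",p["image"],1.5)
p=eyes.read_camera("scene");save("pics/s5.png",p["image"][150:250,150:260],6)
E
```

```text
0.29 [-0.3 -0.5 -0.1] [-0.4 -5.5 -2.9] [-0.7   0.11  0.15] 17.1 7.5
0.42 [-0.6 -0.5 -0.3] [ 0.2 -4.9 -2.3] [-0.75  0.24  0.13] 17.0 7.8
0.56 [-1.  -0.5 -0.6] [-0.7 -5.9 -4.7] [-0.76  0.31  0.12] 17.3 8.1
0.7 [-1.6 -0.5 -1. ] [-2.  -5.2 -3.9] [-0.82  0.44  0.15] 17.5 8.4
0.84 [-2.2 -0.5 -1.4] [-2.9 -5.9 -4.4] [-0.85  0.64  0.16] 17.0 8.6
0.98 [-2.7 -0.5 -1.7] [-3.7 -5.5 -5.5] [-0.92  0.82  0.18] 17.4 8.9
1.11 [-3.1 -0.5 -1.8] [-4.7 -6.  -4.2] [-0.86  0.97  0.14] 17.0 9.2
1.25 [-3.3 -0.5 -1.7] [-6.5 -5.6 -3.2] [-0.92  1.09  0.13] 16.9 9.5
1.39 [-3.3 -0.5 -1.4] [-5.5 -4.3 -2.1] [-0.84  1.1   0.13] 17.3 9.7
1.52 [-3.1 -0.4 -1.1] [-6.  -5.5 -0.1] [-0.76  1.19  0.12] 17.3 10.0
```

View pics/w5.png

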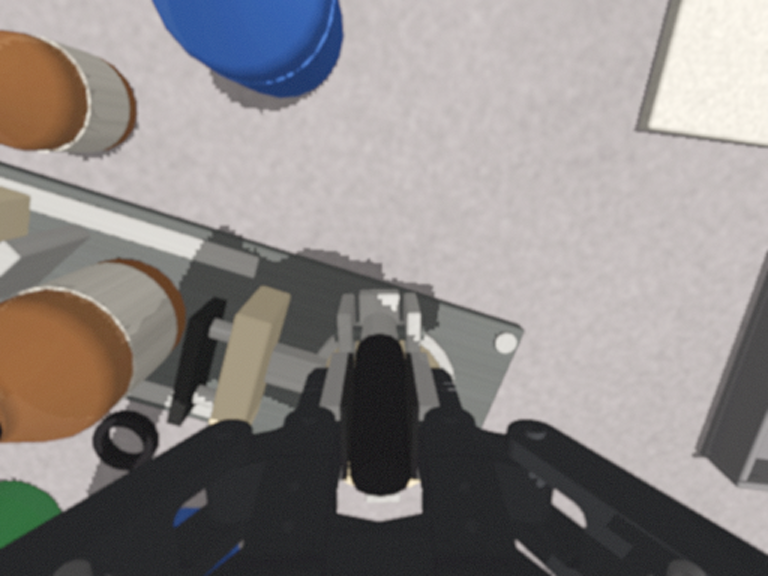

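View pics/s5.png

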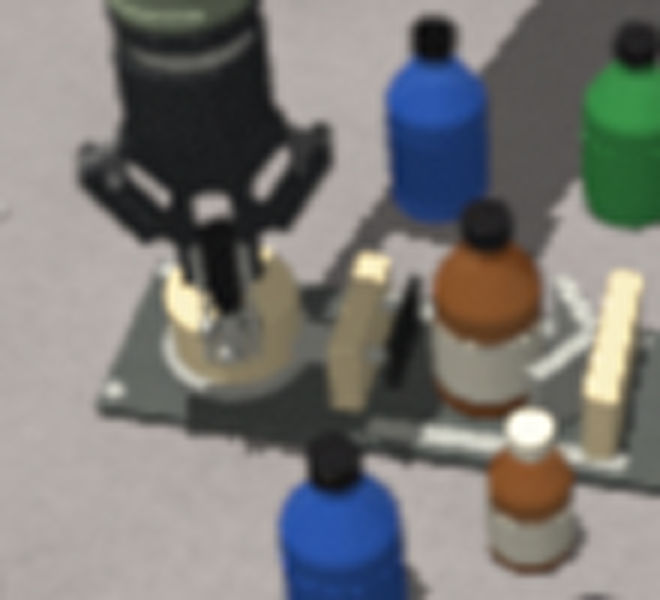

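```bash
python3 - <<'E'
from h import *
PV=np.array([619.7,-156.1,103])
X=PV+Z(47.5)+5*D(TH)
st=r.move_straight(X,rate=30,guard=30); s=r.sense()
print(st,s["eef_pos"]-PV,s["wrist_force"].round(1),s["ft_torque"].round(2))
jaws.gripper_to(34); r.hold(.3); s=r.sense(); print(s["eef_pos"]-PV,s["wrist_force"].round(1),s["ft_torque"].round(2))
p=eyes.read_camera("wrist");save("pics/w6.png",p["image"],1.5)
for f in (1.2,1.35,1.45,1.55): 
    print(f,(proj(p,PV-62*np.cos(f)*D(TH)+Z(62*np.sin(f)),s)*1.5).round(),(proj(p,PV,s)*1.5).round())
E
```

```text
False [ 1.71955455  0.24940686 45.77676812] [-5.1 -4.7 -2.9] [-0.81  0.94 -0.03]
[ 5.08322168  0.81813173 47.63019138] [ 0.1 -0.  -0. ] [ 0.01 -0.05 -0.01]
1.2 [382. 506.] [381. 354.]
1.35 [382. 486.] [381. 354.]
1.45 [382. 470.] [381. 354.]
1.55 [382. 452.] [381. 354.]
```

View pics/w6.png

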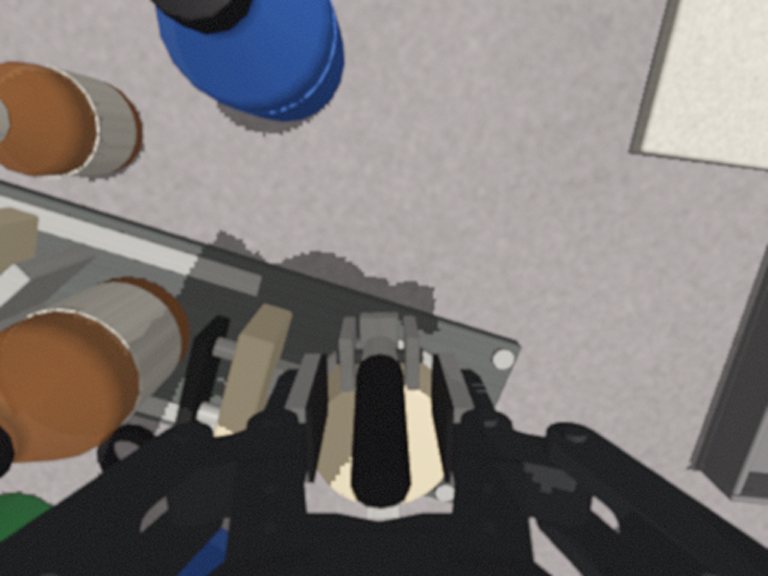

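The handle tip centre sits near row 480, which gives a fold of about 1.4. I'll regrip nearer the handle and push it on towards its 1.6 stop.

```bash
python3 - <<'E'
from h import *
PV=np.array([619.7,-156.1,103])
r.move_straight(PV+Z(47)-6*D(TH),rate=60)
jaws.gripper_to(10,25)
for e in (0,4,7):
    st=r.move_straight(PV+Z(47)+e*D(TH),rate=30,guard=30); s=r.sense()
    print(st,s["eef_pos"]-PV,s["wrist_force"].round(1),s["ft_torque"].round(2),s["clock"])
jaws.gripper_to(34); r.hold(.3); s=r.sense(); print(s["eef_pos"]-PV,s["wrist_force"].round(1),s["ft_torque"].round(2))
p=eyes.read_camera("wrist");save("pics/w7.png",p["image"],1.5)
for f in (1.35,1.45,1.55): 
    T=PV-62*np.cos(f)*D(TH)+Z(62*np.sin(f)); u=-np.sin(f)*D(TH)-Z(np.cos(f))
    n=np.array([-D(TH)[1],D(TH)[0],0])
    pts=np.array([proj(p,T+9*(np.cos(a)*u+np.sin(a)*n),s)*1.5 for a in np.arange(0,6.3,.1)])
    print(f,pts.min(0).round(),pts.max(0).round(),(proj(p,PV,s)*1.5).round())
E
```

```text
False [-1.9847563  -0.27042833 47.20184078] [-6.6 -1.   6.4] [-0.03  1.37  0.1 ] 12.125
False [ 1.63437453  0.20343359 47.03834557] [-8.2 -0.7  5.3] [-0.08  1.55 -0.02] 12.4083
False [ 4.4844232   0.59942364 46.77914678] [-7.4 -1.4  3.8] [-0.15  1.42  0.06] 12.6583
[ 7.06499998  0.90378608 47.00480654] [-0.6  0.4  0.7] [-0.03 -0.06  0.  ]
1.35 [350. 472.] [414. 514.] [381. 359.]
1.45 [349. 452.] [414. 502.] [381. 359.]
1.55 [348. 431.] [415. 487.] [381. 359.]
```

View pics/w7.png

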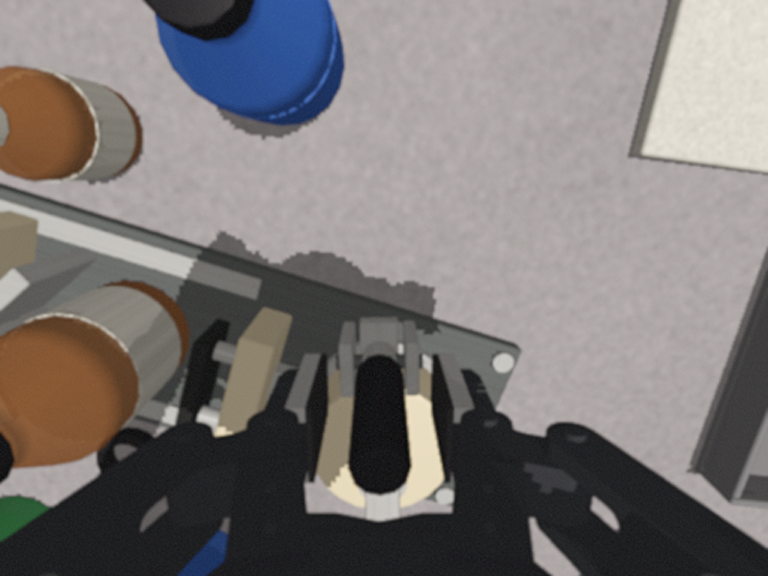

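The fold is now about 1.5. Next I'll lift off and flip the gripper half a turn, so the wrist can follow the whole crank turn, then regrip.

```bash
cat >> h.py <<'E'
PV=np.array([619.7,-156.1,103])
C=np.array([550.3,-165.0,0])
def ori(t): return down(t+np.pi/2)
def meas(n=5):
    F=[];M=[]
    for _ in range(n):
        r.hold(.03);s=r.sense();F.append(s["wrist_force"]);M.append(s["ft_torque"])
    F=np.mean(F,0);M=np.mean(M,0);d=s["eef_pos"]-C;th=np.arctan2(d[1],d[0])
    rad=np.array([np.cos(th),np.sin(th),0]);tan=np.array([np.sin(th),-np.cos(th),0])
    return dict(ang=TH-th,rho=np.hypot(d[0],d[1]),Ft=-F@tan,Fr=F@rad,Fz=F[2],Mz=M[2],z=d[2],g=s["grip_width"],t=s["clock"])
def pr(m): print({k:round(float(v),2) for k,v in m.items()},flush=True)
E
python3 - <<'E'
from h import *
s=r.sense(); u=s["eef_pos"]+Z(75)
r.move_straight(u,rate=150)
for t in (0,1.57,3.0,3.5): print(t,np.round(planner.ik(C+70*D(TH-t)+Z(149),ori(TH-t)),2))
r.move_pose(u,ori(TH)); print(r.sense()["joints"].round(2))
T=PV+Z(47)-2*D(TH)
print(r.move_straight(T,rate=80,guard=8))
jaws.gripper_to(10,50)
pr(meas()); 
r.move_straight(PV+Z(46.5)+4*D(TH),rate=30); pr(meas())
p=eyes.read_camera("wrist");save("pics/w8.png",p["image"],1.5)
E
```

```text
0 [-0.38  0.43  1.47 -0.    1.24 -2.08]
1.57 [-0.54  0.37  1.56  0.    1.22 -0.67]
3.0 [-0.53  0.19  1.78 -0.    1.17  0.77]
3.5 [-0.47  0.17  1.81 -0.    1.16  1.33]
[-0.38  0.37  1.38 -0.    1.39 -2.07]
False
{'ang': -0.0, 'rho': 68.61, 'Ft': 1.26, 'Fr': 0.07, 'Fz': 4.92, 'Mz': -0.02, 'z': 151.09, 'g': 16.71, 't': 18.17}
{'ang': -0.0, 'rho': 70.39, 'Ft': 2.24, 'Fr': -11.62, 'Fz': 14.61, 'Mz': -0.01, 'z': 150.95, 'g': 16.63, 't': 18.68}
```

View pics/w8.png

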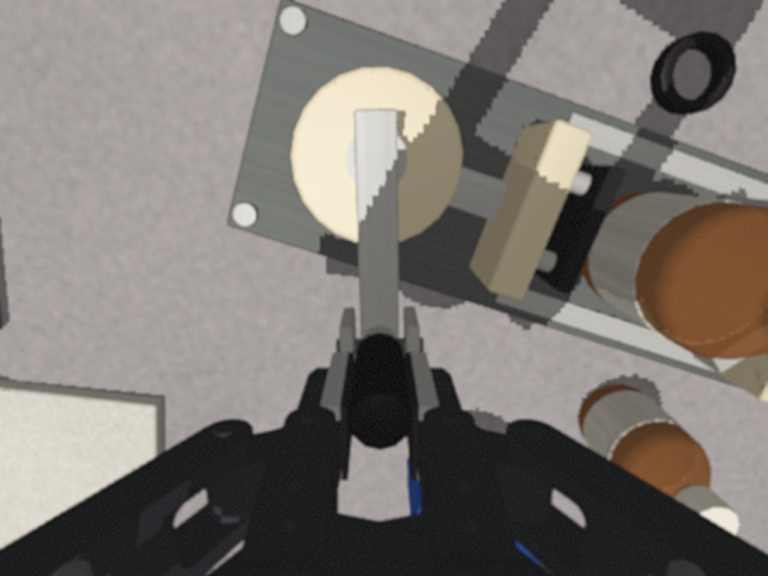

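```bash
cat >> h.py <<'E'
def step(t,R=72,rate=50):
    a=TH-t
    return r.move_straight(C+R*D(a)+Z(149.5),ori(a),rate=rate,guard=25)
E
python3 - <<'E'
from h import *
for t in np.arange(.12,1.45,.12):
    st=step(t); m=meas(3); print(round(t,2),end=" "); pr(m)
    if st or m["Ft"]>22: break
p=eyes.read_camera("wrist");save("pics/w9.png",p["image"],1.5)
p=eyes.read_camera("top");save("pics/t9.png",p["image"][150:260,200:360],5)
E
```

```text
0.12 {'ang': 0.12, 'rho': 69.9, 'Ft': 2.19, 'Fr': -7.64, 'Fz': 12.6, 'Mz': -0.07, 'z': 150.98, 'g': 16.9, 't': 19.17}
0.24 {'ang': 0.24, 'rho': 70.03, 'Ft': 2.17, 'Fr': -8.09, 'Fz': 12.23, 'Mz': -0.07, 'z': 150.99, 'g': 16.73, 't': 19.59}
0.36 {'ang': 0.36, 'rho': 70.12, 'Ft': 1.74, 'Fr': -8.08, 'Fz': 12.32, 'Mz': -0.03, 'z': 151.0, 'g': 16.16, 't': 20.02}
0.48 {'ang': 0.47, 'rho': 70.16, 'Ft': 1.58, 'Fr': -7.81, 'Fz': 12.58, 'Mz': -0.01, 'z': 150.99, 'g': 16.88, 't': 20.44}
0.6 {'ang': 0.59, 'rho': 70.24, 'Ft': 1.42, 'Fr': -7.91, 'Fz': 12.15, 'Mz': -0.04, 'z': 151.03, 'g': 16.78, 't': 20.87}
0.72 {'ang': 0.71, 'rho': 70.22, 'Ft': 1.2, 'Fr': -7.57, 'Fz': 11.59, 'Mz': -0.02, 'z': 150.99, 'g': 16.47, 't': 21.29}
0.84 {'ang': 0.83, 'rho': 70.27, 'Ft': 1.96, 'Fr': -7.94, 'Fz': 11.67, 'Mz': 0.0, 'z': 151.01, 'g': 16.44, 't': 21.72}
0.96 {'ang': 0.95, 'rho': 70.28, 'Ft': 1.6, 'Fr': -7.38, 'Fz': 10.47, 'Mz': -0.02, 'z': 151.02, 'g': 16.56, 't': 22.14}
1.08 {'ang': 1.06, 'rho': 70.25, 'Ft': 1.67, 'Fr': -7.02, 'Fz': 10.59, 'Mz': -0.02, 'z': 151.02, 'g': 16.91, 't': 22.57}
1.2 {'ang': 1.18, 'rho': 70.24, 'Ft': 2.07, 'Fr': -6.46, 'Fz': 10.51, 'Mz': 0.01, 'z': 151.0, 'g': 16.75, 't': 22.99}
1.32 {'ang': 1.3, 'rho': 70.23, 'Ft': 1.83, 'Fr': -6.71, 'Fz': 9.59, 'Mz': -0.01, 'z': 151.03, 'g': 16.53, 't': 23.42}
1.44 {'ang': 1.42, 'rho': 70.21, 'Ft': 2.3, 'Fr': -6.32, 'Fz': 9.04, 'Mz': 0.03, 'z': 151.03, 'g': 16.72, 't': 23.84}
```

View pics/w9.png

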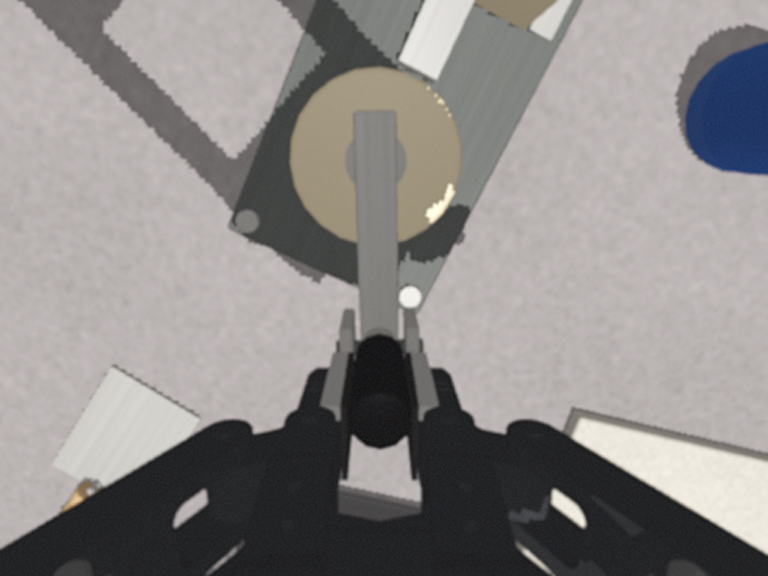

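View pics/t9.png

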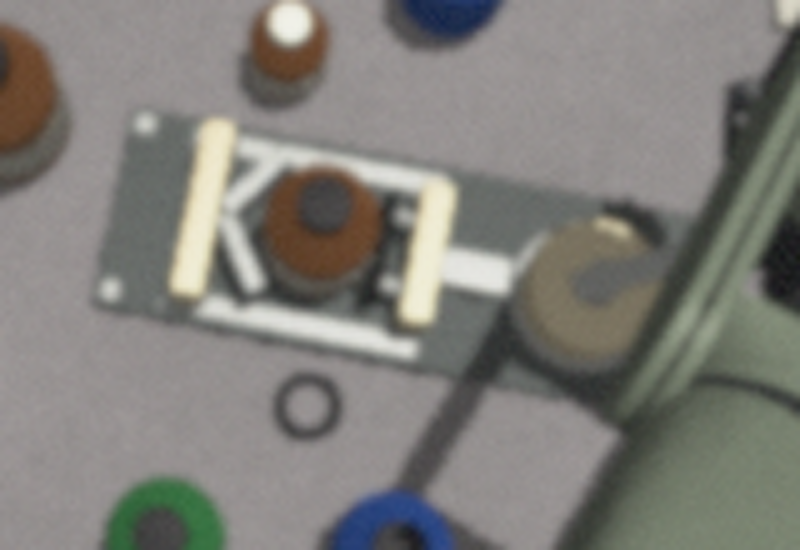

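```bash
python3 - <<'E'
from h import *
for t,rate in ((1.50,50),(1.53,15),(1.56,15)):
    step(t,rate=rate); pr(meas(0) if 0 else {k:v for k,v in meas(1).items() if k in("ang","Ft","Mz","t")})
    for _ in range(4): pr({k:v for k,v in meas(1).items() if k in("ang","Ft","Mz")})
# guard probes
for g in (3,5,7):
    t0=r.sense()["clock"]; a=TH-(1.56+.05*(g-1)/2)
    st=r.move_straight(C+72*D(a)+Z(149.5),ori(a),rate=30,guard=g); s=r.sense(); print(g,st,1.56+.05*(g-1)/2,s["clock"]-t0); pr(meas(1))
E
```

```text
{'ang': 1.47, 'Ft': 3.29, 'Mz': 0.03, 't': 24.23}
{'ang': 1.47, 'Ft': 2.83, 'Mz': 0.05}
{'ang': 1.47, 'Ft': 4.11, 'Mz': 0.03}
{'ang': 1.47, 'Ft': 3.93, 'Mz': -0.0}
{'ang': 1.47, 'Ft': 2.74, 'Mz': 0.01}
{'ang': 1.5, 'Ft': 4.14, 'Mz': 0.17, 't': 24.68}
{'ang': 1.5, 'Ft': 3.58, 'Mz': 0.13}
{'ang': 1.5, 'Ft': 3.87, 'Mz': 0.1}
{'ang': 1.5, 'Ft': 3.14, 'Mz': 0.12}
{'ang': 1.5, 'Ft': 3.82, 'Mz': 0.13}
{'ang': 1.53, 'Ft': 3.06, 'Mz': 0.09, 't': 25.14}
{'ang': 1.53, 'Ft': 4.09, 'Mz': 0.19}
{'ang': 1.53, 'Ft': 4.64, 'Mz': 0.1}
{'ang': 1.53, 'Ft': 4.0, 'Mz': 0.15}
{'ang': 1.53, 'Ft': 3.84, 'Mz': 0.12}
3 False 1.61 0.26670000000000016
{'ang': 1.58, 'rho': 70.15, 'Ft': 4.56, 'Fr': -7.17, 'Fz': 6.6, 'Mz': 0.12, 'z': 151.07, 'g': 16.85, 't': 25.57}
5 False 1.6600000000000001 0.26670000000000016
{'ang': 1.63, 'rho': 70.11, 'Ft': 3.21, 'Fr': -7.18, 'Fz': 7.24, 'Mz': 0.07, 'z': 151.05, 'g': 16.56, 't': 25.88}
7 False 1.71 0.26670000000000016
{'ang': 1.68, 'rho': 70.1, 'Ft': 4.03, 'Fr': -6.78, 'Fz': 6.89, 'Mz': 0.04, 'z': 151.08, 'g': 16.25, 't': 26.18}
```

```bash
cat >> h.py <<'E'
def run(ts,lim,rate=15,log="log.txt"):
    out=[]
    for t in ts:
        st=step(t,rate=rate); m=meas(4); T=m["Ft"]*m["rho"]/1000+m["Mz"]
        out.append(T)
        l="%.2f ang %.3f lag %.1fmm T %.3f Ft %.2f Mz %.2f Fr %.1f Fz %.1f rho %.1f t %.1f"%(t,m["ang"],(t-m["ang"])*70,T,m["Ft"],m["Mz"],m["Fr"],m["Fz"],m["rho"],m["t"])
        print(l,flush=True); open(log,"a").write(l+"\n")
        if st or (len(out)>1 and np.mean(out[-2:])>lim): print("stop",st); break
E
python3 - <<'E'
from h import *
run(np.arange(1.76,2.3,.05),.6)
p=eyes.read_camera("top");save("pics/t10.png",p["image"][150:260,200:360],5)
E
```

```text
1.76 ang 1.725 lag 2.4mm T 0.445 Ft 4.54 Mz 0.13 Fr -6.4 Fz 6.4 rho 70.1 t 26.7
1.81 ang 1.775 lag 2.5mm T 0.481 Ft 4.85 Mz 0.14 Fr -7.0 Fz 6.4 rho 70.0 t 27.2
1.86 ang 1.825 lag 2.5mm T 0.436 Ft 4.30 Mz 0.14 Fr -6.7 Fz 5.6 rho 70.0 t 27.8
1.91 ang 1.874 lag 2.5mm T 0.462 Ft 4.56 Mz 0.14 Fr -6.6 Fz 5.6 rho 70.0 t 28.3
1.96 ang 1.923 lag 2.6mm T 0.439 Ft 4.39 Mz 0.13 Fr -6.8 Fz 5.4 rho 69.9 t 28.8
2.01 ang 1.973 lag 2.6mm T 0.484 Ft 4.91 Mz 0.14 Fr -6.5 Fz 4.8 rho 69.9 t 29.3
2.06 ang 2.023 lag 2.6mm T 0.438 Ft 4.54 Mz 0.12 Fr -6.7 Fz 4.8 rho 69.9 t 29.9
2.11 ang 2.072 lag 2.6mm T 0.447 Ft 4.67 Mz 0.12 Fr -6.8 Fz 4.7 rho 69.8 t 30.4
2.16 ang 2.122 lag 2.7mm T 0.438 Ft 4.57 Mz 0.12 Fr -6.6 Fz 4.2 rho 69.8 t 30.9
2.21 ang 2.171 lag 2.7mm T 0.427 Ft 4.55 Mz 0.11 Fr -7.0 Fz 3.4 rho 69.7 t 31.4
2.26 ang 2.220 lag 2.8mm T 0.440 Ft 4.68 Mz 0.11 Fr -7.0 Fz 3.2 rho 69.7 t 31.9
```

View pics/t10.png

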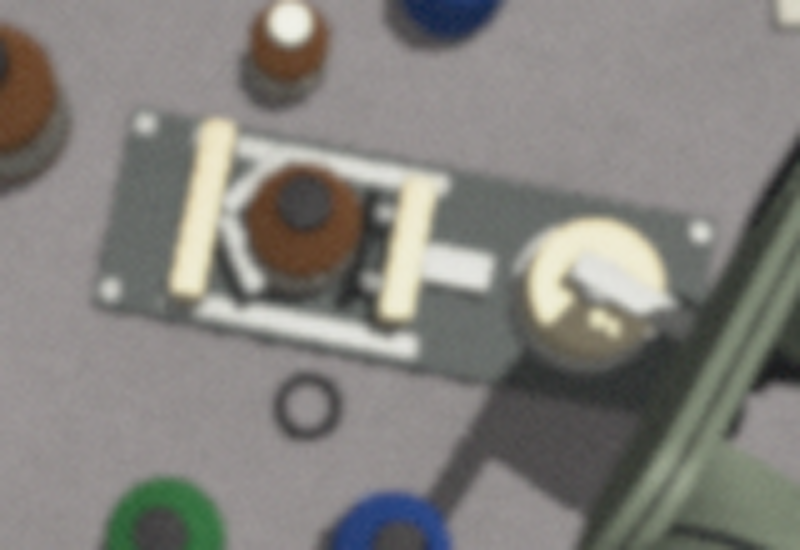

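The torque baseline is steady at 0.45 N m. The pad is pushing the bottle, which isn't seated yet, so I'll continue.

```bash
python3 - <<'E'
from h import *
run(np.arange(2.31,3.2,.05),.58)
p=eyes.read_camera("top");save("pics/t11.png",p["image"][150:260,200:360],5)
E
```

```text
2.31 ang 2.269 lag 2.9mm T 0.489 Ft 4.81 Mz 0.15 Fr -7.1 Fz 2.3 rho 69.6 t 32.5
2.36 ang 2.317 lag 3.0mm T 0.591 Ft 5.56 Mz 0.20 Fr -6.9 Fz 2.0 rho 69.6 t 33.0
2.41 ang 2.366 lag 3.1mm T 0.558 Ft 5.23 Mz 0.19 Fr -6.9 Fz 1.4 rho 69.5 t 33.6
2.46 ang 2.414 lag 3.2mm T 0.609 Ft 5.80 Mz 0.21 Fr -7.2 Fz 0.9 rho 69.5 t 34.1
stop False
```

View pics/t11.png

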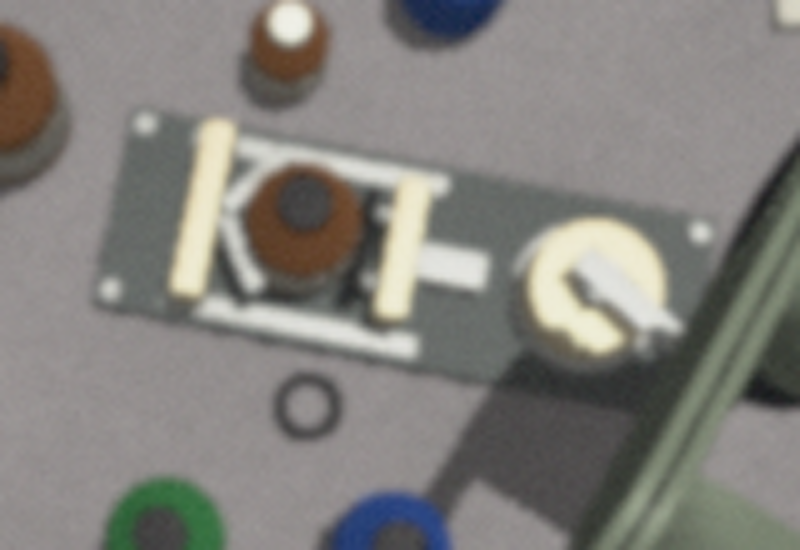

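The bottle hasn't moved since the last picture, and torque and lag began climbing at an angle of about 2.24. By both measures the squeeze is about 10 N, so I'll go on to about 2.60.

```bash
python3 - <<'E'
from h import *
run([2.51,2.56,2.61,2.66],.74)
E
```

```text
2.51 ang 2.463 lag 3.3mm T 0.629 Ft 6.00 Mz 0.21 Fr -7.3 Fz 0.5 rho 69.4 t 34.7
2.56 ang 2.511 lag 3.4mm T 0.658 Ft 6.03 Mz 0.24 Fr -7.4 Fz 0.3 rho 69.4 t 35.2
2.61 ang 2.560 lag 3.5mm T 0.705 Ft 6.28 Mz 0.27 Fr -7.3 Fz -0.3 rho 69.3 t 35.7
2.66 ang 2.608 lag 3.6mm T 0.725 Ft 6.40 Mz 0.28 Fr -7.2 Fz -0.9 rho 69.3 t 36.2
```

```bash
python3 - <<'E'
from h import *
step(2.61,R=71,rate=10); m=meas(4); pr(m)
jaws.gripper_to(34); r.hold(.3); m=meas(2); pr(m)
s=r.sense()
p=eyes.read_camera("wrist");save("pics/w12.png",p["image"],1.5)
r.move_straight(s["eef_pos"]+Z(110),rate=100,guard=8); pr(meas(2))
a=r.sense()["tool_rot"]; 
s=r.sense();p=eyes.read_camera("wrist");save("pics/w13.png",p["image"],1.5)
for f in (1.3,1.45,1.57):
    d=D(TH-2.6); print(f,1.5*proj(p,C+(70-62*np.cos(f))*d+Z(103+62*np.sin(f)),s),1.5*proj(p,C+70*d+Z(103),s))
p=eyes.read_camera("top");save("pics/t13.png",p["image"][150:260,200:360],5)
E
```

```text
{'ang': 2.59, 'rho': 69.24, 'Ft': 0.99, 'Fr': -4.57, 'Fz': 5.49, 'Mz': -0.09, 'z': 151.07, 'g': 17.04, 't': 36.91}
{'ang': 2.61, 'rho': 71.11, 'Ft': -0.36, 'Fr': 0.37, 'Fz': 0.15, 'Mz': -0.01, 'z': 149.41, 'g': 33.79, 't': 37.58}
{'ang': 2.62, 'rho': 71.33, 'Ft': 0.21, 'Fr': -0.02, 'Fz': -0.66, 'Mz': 0.02, 'z': 258.33, 'g': 33.95, 't': 38.95}
1.3 [383.48498151 269.55831497] [382.92515598 272.78109712]
1.45 [383.65497289 288.87245416] [382.92515598 272.78109712]
1.57 [383.7746582  303.84743664] [382.92515598 272.78109712]
```

View pics/w12.png

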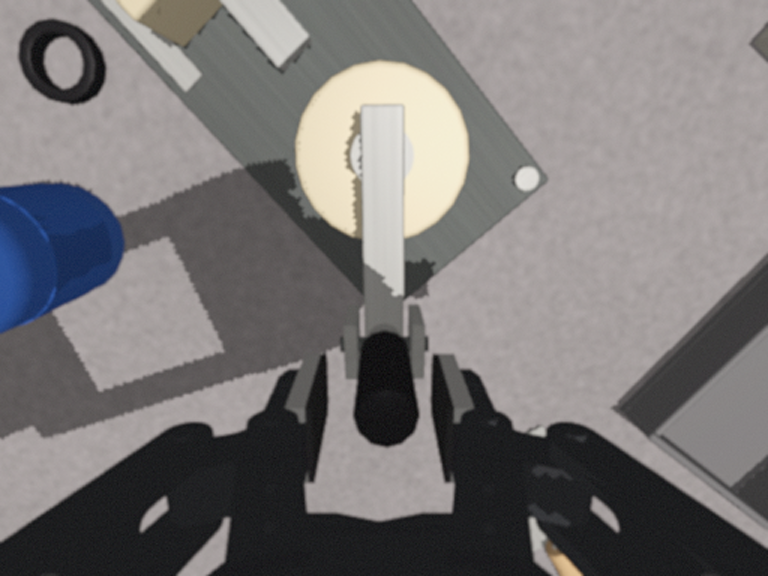

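View pics/w13.png

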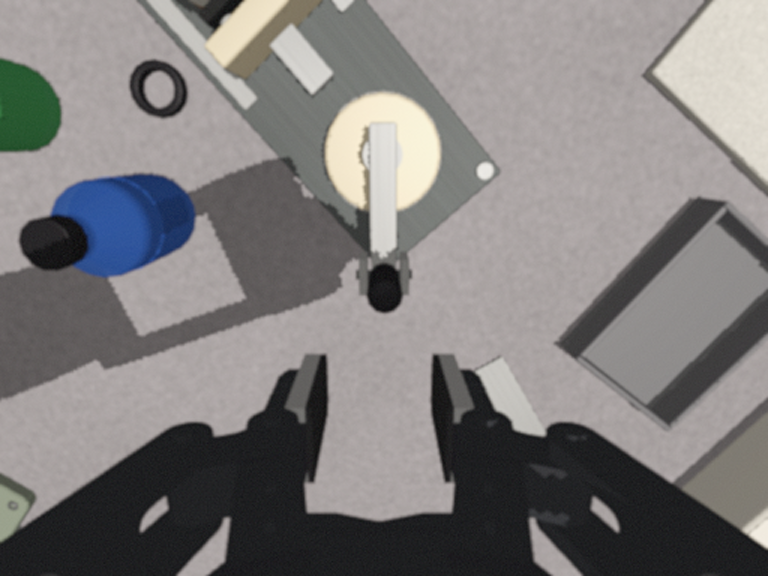

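View pics/t13.png

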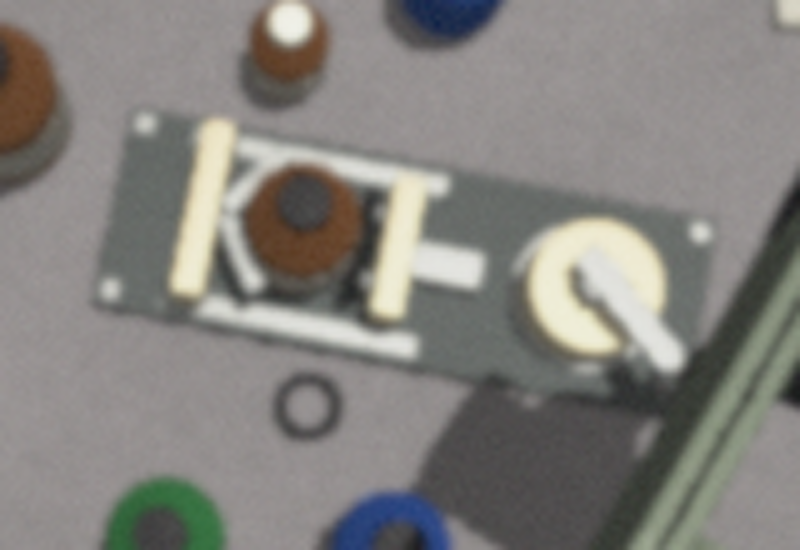

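The handle stands free at about 1.5 rad (tip near (385,296)), the bottle sits in the V, and the gripper is clear. I'm handing in.

```bash
python3 - <<'E'
from h import *
r.hold(.3); s=r.sense(); print(s["wrist_force"],s["clock"]); print(r.close_job())
E
```

```text
[-0.62281168  0.8912854  -0.12001112] 39.35
the job is handed in; nothing more can be done
None
```

I lifted the handle upright, turned the crank clockwise to about 2.6 rad, and handed the job in at 39 s. `close_job` gives no verdict, so the figures below are from my own last checks.

- **Handle:** I raised it in two grips. In the last wrist picture it still stands at about 1.5 rad, judged from where the tip appears.
- **Squeeze:** The turning torque held steady at 0.45 N m, then began climbing at about 2.25 rad, when the bottle seated. It ended at 0.725 N m, which means about 20 N. The extra angle of about 0.35 rad against the pad spring gives the same figure. Force was never measured directly. I eased the load before opening the fingers, and the tool angle read 2.59 rad then, so the squeeze may be about 19 N.
- **Bottle and bench:** The last top view shows the bottle in the V stop. The neighbouring things in that view look undisturbed; I did not re-measure them, nor the bottle's offset from the bed's centre line or its tilt. The gripper had lifted about 110 mm off the handle, and the wrist force was near zero.

One check disagreed: the first torque readings, taken during faster steps, came out too low (about 2 N at the handle against the expected 7 N). I measured again in slow steps, which gave the steady 0.45 N m used above.

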